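# Unwedge and bolt the parcel-chute flap

## Robot

A 6-joint arm with a two-finger parallel gripper is mounted at the origin on the work surface. World frame = base frame: x ahead of the robot, y to its left, z up, the work surface at z = 0. Lengths are in mm, angles in rad, forces in N, time in s.
With the tool pointing down it reaches from about 350 to 850 mm from the base axis. Payload 8.1 kg.
Tool frame: the origin (TCP) lies midway between the tips of the shut fingers; the grasp point (between the pads) lies manip.grasp_offset behind it (manip.grasp_offset is the distance from the TCP to the grasp point, in mm); z points along the fingers, y is the line along which they close (so a half turn about z gives the same grasp; the last joint's range is limited). The gripper opens to 93 mm and grips with 3 to 60 N. Pads are 15 mm wide; open, the fingers measure 128 mm over their backs; the gripper's body (75 mm by 188 mm) begins 65 mm behind the grasp point.
Start: joints at [1.176, 0.13, 1.488, -0, 1.523, -0.085], TCP at [182.899, 571.448, 218.635] pointing down, gripper open.
Joint ranges: [-2.96, 2.96], [-0.89, 2.26], [0.02, 2.5], [-1.34, 4.48], [0, 2.73], [-2.66, 2.66]. Speed limits (rad/s): [2.39, 2.39, 2.79, 3.14, 3.14, 3.14].

## Interface

Orientations are given as [roll, pitch, yaw] about the fixed x, y, z axes, in that order (R = Rz(yaw) Ry(pitch) Rx(roll)).
In Python, from cell import manip, read_camera, ticket, models gives the robot as it stands.
- The arm moves only by the tool jog_arm, never from a script. Its arguments are lists of equal length, an entry for each row: "claw": the opening, from -1 (shut) to 1 (fully open), so that 0 is half open; "travel": the shift along the tool's x, y, z in mm, a list of three; "delta_rot": the turn, a rotation vector about the tool's x, y, z in degrees, a list of three. A call has 1 to 5 rows; each row shifts and turns the commanded pose from where the row before left it, along the tool's axes as they then stand; what a row does not reach is not made up. A row lasts 1/8 s, in which the tool goes at most 62.5 mm and 10.7 degrees, less where a joint would pass 70% of its speed; a pose out of reach is approached as far as the arm can. A call with a gripper value outside its range is refused whole. The fingers move at their own pace and stop on an object; "newtons" is the grip in N (left out, the last holds). Time passes only in rows, so rows that do not move let the fingers close. It gives the time, the measured TCP pose, the force, the opening and the grip force at its end, in the units of the state.
- manip.get_state(): the state, without advancing time (a new reading comes with each control period).
- read_camera(name): name is "scene" or "top" or "wrist"; returns a dict with "img" (384x512x3 uint8, red, green, blue), "K" (3x3 intrinsics, pixels), "position" and "attitude" of the camera in the world. Camera axes: x right, y down, z forward; pixel columns grow to the right and rows downward; lengths in mm; the calibration is good to about 2 mm. A picture is of the moment at which its call begins. There is no depth.
- ticket.finish_job(): hands the job in; it is judged then, once.
Trained networks look in a picture, given as the dict that the camera call returned (one of the last four; its "shot" number tells which), for a name from the list of things; names that differ only in an ending like _2 or _b are one class to them, and where a whole thing is asked for, a point or a joint stands for the part that bears it (a point fixed in the world has none). Each returns a list of dicts, best first, with "conf" (0 to 1); they miss things now and then, are a little off and sometimes report something else, mostly with a low value. They report only what shows in the picture. A call takes as long as a camera call. They do not tell look-alikes from the thing itself.
- models.find_in(picture, thing): "xyz" ([x, y, z] in mm, in world coordinates, good to about 4 mm: the middle of the surface that is visible of it).
- models.landmark_of(picture, thing): "xyz" ([x, y, z] in mm, in world coordinates, good to about 4 mm: a listed point, or the origin of a listed thing).
The state is a dict: "time_s": time; "joint_positions": joint angles; "qvel": joint speeds; "tau": joint torques, N m; "eef_pos": TCP position; "eef_rot": TCP orientation; "contact_force": force on the tool from outside, world axes, zero at the start; "moment": the same for the moment, N m; "finger_gap": finger opening in mm; "grasp_force": force on a finger pad.
Only numpy, scipy, OpenCV 4.12 (cv2) and the standard library are available. Lean on these libraries where they do the work, as an engineer would, in place of code of your own. Each camera call takes 0.05 s, during which the arm holds its last target. There are 200 camera calls.

## Task

Close the parcel chute: work the orange wedge straight back out from under the heavy flap in small tugs, stopping at least once part-way so that flap and wedge come to rest, and let the flap down gently without dropping it. Once the flap is shut, lay the wedge flat on its base in the red tray (do not drop it) and slide the red-knobbed bolt fully home across the flap. Leave the other things on the counter where they are.

Things in the scene. Friction and masses are not known exactly. Their poses are not given: they have to be found in the camera images.
- hatch_front (a point): Fixed point on the counter surface (height 0) under the middle of the flap's front edge, the edge nearest the robot. x points from that edge to the hinge, 280 mm away; y along the edge to the left; z up. The flap is 260 mm wide (y), with grey rails 19 mm high along both sides; shut, its underside is 3 mm and its top 19 mm above the counter. The counter before the edge is bare.
- flap: Flap, a silver plate 280 x 260 x 16 mm, 1.6 kg, with a yellow and black front edge. The origin is at the middle of the lower front edge: 3 mm above the counter when shut, about 27 mm at the start, when it rests on the wedge. It comes down the wedge's slope as that is drawn out, and falls freely when nothing holds it up. It turns about its far edge, 280 mm away (x).
- wedge_mid (a point): Loose orange wedge, 170 mm long (x), 44 mm wide (y), about 0.2 kg, flat on the counter. Its top slopes evenly from 44 mm high at the heel (x = -85 mm) to 4 mm at the thin tip (x = +85 mm). This point is half-way along, 12 mm above the underside; x points from heel to tip, z up. At the start the tip is about 95 mm under the flap and 75 mm of the heel sticks out in front.
- wedge_heel (a point): Point in the wedge's heel, a good place to grip across its 44 mm width from above: 60 mm from wedge_mid towards the heel end (25 mm from that end), 19 mm above the underside; the wedge is 38 mm high here. Same axes as wedge_mid. Under the flap it takes about 8 to 20 N to drag.
- tray_in (a point): Centre of the inner floor (4 mm above the counter) of the fixed red tray, outside 220 mm (x) by 170 mm (y) by 45 mm high, walls 4 mm. It stands on the left or on the right of the flap, nearer to the robot.
- bolt_knob (a point): Middle of the bolt's upright round red knob, 24 mm in diameter, 45 mm high, its top about 82 mm above the counter. It stands on a flat steel bolt 24 mm wide and 90 mm long, top 36 mm above the counter, at the flap's right-hand front corner. y is the direction in which the bolt slides home, over the flap.
- bolt (a joint): Travel of the bolt (m): 0 drawn fully back, 0.050 fully home across the flap (a stop). It slides with about 2 N of friction and stays where it is left.
- parcel: Loose brown carton, 190 x 150 x 90 mm, on the side of the flap where the tray is not; origin at the centre of its underside. Bystander.
- tape: Loose roll of brown tape lying flat, 100 mm in diameter, 48 mm high; origin at the centre of its underside. Bystander.
- mug: Loose white mug, 80 mm in diameter, 95 mm high; origin at the centre of its underside. Bystander.
- stamp: Loose rubber stamp standing upright left of the flap's front, 40 x 40 mm black foot, wooden handle, 80 mm high; origin at the centre of its underside. Bystander.
Things that resemble listed ones, but are neither listed nor needed, are in the scene too. Of the things that look like the part that bears wedge_mid, the smaller one is meant.

How it is judged:
By the outcome, as a careful person would: the job done as asked, in the order asked, and still so for the second after the job is handed in, with the robot touching nothing.
It also fails if it takes over 58 s, if anything falls off the work surface, if the arm or the gripper's body presses on something with over 40 N, if the wrist force passes 120 N, or if a joint passes its speed limit or range.

## Working session

There is one attempt and no reset: what is moved stays moved. The work goes in short steps, Python scripts to look and compute and a tool call to move; the robot and the scene stay as the last step left them, time stands still between calls to the robot, and variables do not carry over. Pictures are saved under pics/ and viewed, at most 10 in all, crops included, and the job is handed in when it is done.

Besides the shell and the picture viewer there is one more tool, called after "Call:" as name(argument=value, ...) on one line, values as JSON. jog_arm: Moves the arm, as the interface text tells. Its arguments: {"type":"object","properties":{"claw":{"type":"array","items":{"type":"number"}},"travel":{"type":"array","items":{"type":"array","items":{"type":"number"}}},"delta_rot":{"type":"array","items":{"type":"array","items":{"type":"number"}}},"newtons":{"type":"number"}},"required":["claw","travel","delta_rot"]}

```bash
mkdir -p pics; ls; cat > h.py <<'E'
from cell import manip, read_camera, ticket, models
import numpy as np, cv2
def snap(n,f):
    p=read_camera(n); cv2.imwrite('pics/'+f,p['img'][:,:,::-1]); return p
def proj(p,X):
    from scipy.spatial.transform import Rotation as R
    A=np.array(p['attitude'],float)
    M=A if A.shape==(3,3) else R.from_euler('xyz',A).as_matrix()
    c=M.T@(np.array(X,float)-np.array(p['position'])); u=np.array(p['K'])@c
    return u[:2]/u[2]
def ray(p,uv,z):
    from scipy.spatial.transform import Rotation as R
    A=np.array(p['attitude'],float)
    M=A if A.shape==(3,3) else R.from_euler('xyz',A).as_matrix()
    d=M@np.linalg.inv(np.array(p['K']))@np.array([uv[0],uv[1],1.])
    o=np.array(p['position'],float); return o+d*(z-o[2])/d[2]
E
python3 - <<'E'
from h import *
print(manip.get_state(), manip.grasp_offset)
for n in ('top','scene'):
    p=snap(n,n+'0.png'); print(n,p['position'],p['attitude'],p['K'])
    for t in ('hatch_front','flap','wedge_mid','wedge_heel','tray_in','bolt_knob'):
        print(t,[(np.round(d['xyz']).tolist(),round(d['conf'],2)) for d in models.landmark_of(p,t)][:4])
E
```

```text
pics
{'time_s': 0.0, 'joint_positions': array([ 1.17562070e+00,  1.31123263e-01,  1.48925353e+00, -2.31122630e-05,
        1.52302400e+00, -8.54068249e-02]), 'qvel': array([-1.41626735e-04,  7.78253307e-05, -7.24235069e-04,  3.80520286e-04,
        5.64559677e-04,  2.13823220e-04]), 'tau': array([-9.29426897e-04, -5.59825337e+01, -4.91772437e+01,  7.67216971e-02,
        3.48515657e-02, -2.50577214e-04]), 'eef_pos': array([182.67511328, 570.92052551, 217.6242449 ]), 'eef_rot': array([-3.13978914e+00, -1.31239396e-04,  2.83182485e+00]), 'contact_force': array([0.47074946, 0.59101376, 0.45482958]), 'moment': array([ 0.04989968, -0.00200839, -0.0313673 ]), 'grasp_force': 0.0, 'finger_gap': 92.87868371471691} 18.8
top [ 319.16500202    4.18470288 1030.73008178] [-2.92400428e+00 -3.35862587e-05 -1.58415039e+00] [[348.92502456   0.         253.93437783]
 [  0.         348.92502456 188.12398348]
 [  0.           0.           1.        ]]
hatch_front []
flap [([620.0, 36.0, 28.0], 0.61)]
wedge_mid [([336.0, -113.0, 18.0], 0.97), ([635.0, 50.0, 11.0], 0.72), ([583.0, 297.0, -0.0], 0.16)]
wedge_heel [([284.0, -45.0, 24.0], 0.86), ([568.0, 50.0, 21.0], 0.59)]
tray_in [([417.0, 369.0, 5.0], 0.88)]
bolt_knob [([650.0, -135.0, 63.0], 0.56)]
scene [903.77821985 493.91538999 968.64298372] [-2.53057184  0.01163974  2.48179513] [[413.65613791   0.         257.2698526 ]
 [  0.         413.65613791 191.57522724]
 [  0.           0.           1.        ]]
hatch_front [([621.0, 39.0, 2.0], 0.76)]
flap [([619.0, 37.0, 28.0], 0.96)]
wedge_mid [([331.0, -112.0, 16.0], 0.76), ([629.0, 49.0, 9.0], 0.63)]
wedge_heel [([572.0, 56.0, 18.0], 0.87), ([284.0, -42.0, 25.0], 0.67)]
tray_in [([414.0, 369.0, 5.0], 0.97)]
bolt_knob [([653.0, -143.0, 56.0], 0.64)]
```

View pics/top0.png

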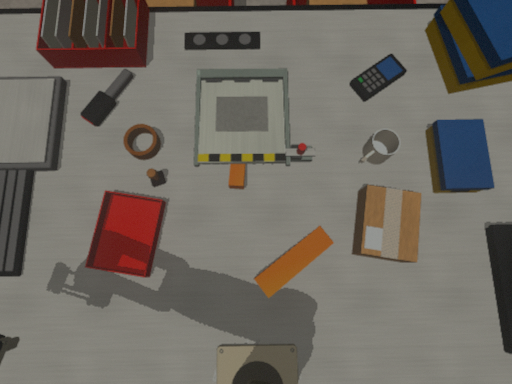

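View pics/scene0.png

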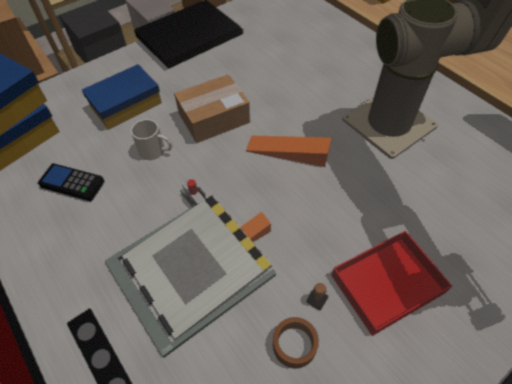

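The top view shows the wedge heel at about (237,175), sticking out in front of the striped flap edge at row 157. The red tray is on the left at (126,233) and the red knob is at (302,148). The larger orange look-alike is at (294,262). I'll go over the wedge for a wrist view.

Call:
jog_arm(claw=[1,1,1,1,1], travel=[[0,0,0],[0,0,0],[-36,-51,0],[-36,-51,0],[-36,-51,0]], delta_rot=[[0,0,-8.9],[0,0,-8.9],[0,0,0],[0,0,0],[0,0,0]])

```text
time_s: 1.32
eef_pos: [291.8, 417.1, 218.7]
eef_rot: [3.141, 0.0, -3.14]
contact_force: [1.1, 0.1, 0.3]
finger_gap: 92.9
grasp_force: 0.0
```

Call:
jog_arm(claw=[1,1,1,1,1], travel=[[-36,-51,0],[-36,-51,0],[-36,-51,0],[-36,-51,0],[-36,-51,0]], delta_rot=[[0,0,0],[0,0,0],[0,0,0],[0,0,0],[0,0,0]])

```text
time_s: 1.95
eef_pos: [472.3, 161.9, 219.1]
eef_rot: [3.141, 0.001, -3.141]
contact_force: [1.2, 0.2, 0.1]
finger_gap: 92.5
grasp_force: 0.0
```

Call:
jog_arm(claw=[1,1,1], travel=[[-36,-51,0],[-36,-51,0],[0,0,0]], delta_rot=[[0,0,0],[0,0,0],[0,0,0]])

```text
time_s: 2.33
eef_pos: [544.9, 57.9, 218.3]
eef_rot: [-3.141, -0.0, 3.137]
contact_force: [-0.1, 0.3, -0.2]
finger_gap: 92.7
grasp_force: 0.0
```

```bash
python3 - <<'E'
from h import *
s=manip.get_state(); print(s['time_s'],s['eef_pos'],s['eef_rot'])
p=snap('wrist','w1.png'); print(p['position'],p['attitude'],p['K'])
for t in ('hatch_front','flap','wedge_mid','wedge_heel','bolt_knob'):
    print(t,[(np.round(d['xyz'],1).tolist(),round(d['conf'],2)) for d in models.landmark_of(p,t)][:4])
E
```

```text
2.325 [544.90030919  57.93290212 218.31811941] [-3.14067280e+00 -1.32038200e-05  3.13730571e+00]
[460.18035126  58.50198246 384.12913774] [2.83529273e+00 1.43611768e-03 1.56634446e+00] [[337.52262791   0.         257.81507855]
 [  0.         337.52262791 193.22253807]
 [  0.           0.           1.        ]]
hatch_front [([620.2, 40.2, -1.6], 0.88)]
flap [([613.3, 38.7, 25.2], 0.88)]
wedge_mid [([631.8, 48.1, 11.3], 0.94)]
wedge_heel [([568.5, 52.9, 16.2], 0.66), ([650.0, -136.0, 62.8], 0.37)]
bolt_knob [([650.0, -135.4, 62.0], 0.64)]
```

View pics/w1.png

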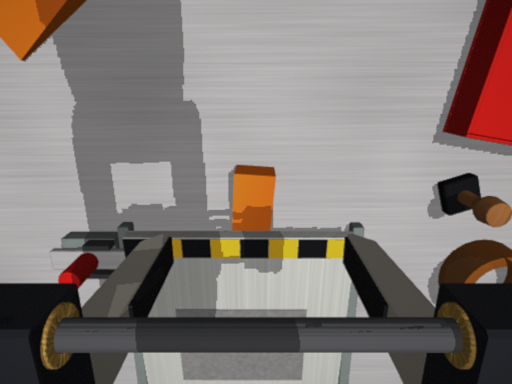

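The wrist picture shows the wedge heel face between rows 166 and 175 and columns 234 to 275. Its sides run down to row 230 at the striped edge, and the knob is at (78,268). Next I'll get the wedge yaw from its edges.

```bash
python3 - <<'E'
from h import *
im=cv2.imread('pics/w1.png')
hsv=cv2.cvtColor(im,cv2.COLOR_BGR2HSV)
m=((hsv[...,0]<14)&(hsv[...,1]>160)&(hsv[...,2]>60)); m[:150]=0;m[240:]=0;m[:,:215]=0;m[:,295:]=0
for r in range(162,234,4):
    c=np.where(m[r])[0]; print(r,(c.min(),c.max(),im[r,250].tolist()) if len(c) else None)
from cell import manip
E
python3 - <<'E'
import sys;sys.path.insert(0,'.')
import os;os.chdir('.')
from h import *
p=read_camera('wrist')
for uv,z in [((234,166),0),((275,168),0),((233,175),44),((275,177),44),((172,250),30),((345,248),30),((173,240),30),((345,240),30)]: print(uv,ray(p,uv,z).round(1))
E
```

```text
162 None
166 (np.int64(237), np.int64(252), [36, 61, 114])
170 (np.int64(236), np.int64(273), [11, 52, 112])
174 (np.int64(247), np.int64(274), [19, 76, 144])
178 (np.int64(274), np.int64(274), [32, 117, 207])
182 (np.int64(268), np.int64(274), [31, 115, 207])
186 (np.int64(271), np.int64(274), [32, 116, 208])
190 (np.int64(273), np.int64(273), [31, 116, 207])
194 (np.int64(233), np.int64(273), [32, 114, 207])
198 (np.int64(233), np.int64(272), [30, 114, 207])
202 (np.int64(272), np.int64(272), [32, 114, 207])
206 (np.int64(246), np.int64(272), [23, 80, 163])
210 (np.int64(244), np.int64(271), [20, 76, 158])
214 (np.int64(233), np.int64(271), [20, 76, 158])
218 (np.int64(233), np.int64(270), [20, 75, 157])
222 (np.int64(241), np.int64(270), [20, 76, 157])
226 (np.int64(233), np.int64(269), [20, 74, 157])
230 (np.int64(233), np.int64(269), [40, 75, 143])
(234, 166) [546.6  35.3   0. ]
(275, 168) [548.9  83.1   0. ]
(233, 175) [546.1  37.2  44. ]
(275, 177) [548.1  81.   44. ]
(172, 250) [640.  -36.6  30. ]
(345, 248) [636.8 164.6  30. ]
(173, 240) [627.2 -34.5  30. ]
(345, 240) [626.6 163.7  30. ]
```

```bash
python3 - <<'E'
from h import *
p=read_camera('wrist')
def pl(uv):
    z=40.
    for _ in range(20):
        X=ray(p,uv,z); z=44-(X[0]-547)*40/170
    return X
for r in (180,200,220,229):
    cl=232.5; cr=274.5-(r-178)*5/51
    a,b=pl((cl,r)),pl((cr+.5,r)); print(a.round(1),b.round(1),b[1]-a[1])
im=p['img']; 
# edges by gray gradient, subpixel-ish
g=im.astype(int)
for r in (180,190,200,215,225): print(r,g[r,228:238].tolist()[::1][0:10:1][2:8])
# flap edge using top
q=snap('top','t1.png'); w=read_camera('scene')
for t in ('hatch_front','wedge_mid','wedge_heel','bolt_knob'):
  for c in (q,w,p): print(t,[(np.round(d['xyz'],1).tolist(),round(d['conf'],2)) for d in models.landmark_of(c,t)][:3])
E
```

```text
[551.9  36.4  42.8] [551.8  80.8  42.9] 44.38902683734716
[576.   35.6  37.2] [575.8  79.4  37.2] 43.84611595569913
[601.8  34.6  31.1] [601.7  77.9  31.1] 43.26291565142812
[614.1  34.1  28.2] [614.   77.1  28.2] 42.98611587601678
180 [[207, 121, 34], [206, 120, 33], [206, 119, 33], [207, 119, 33], [207, 119, 33], [206, 119, 34]]
190 [[207, 119, 32], [207, 119, 34], [207, 120, 34], [207, 119, 33], [207, 119, 33], [206, 118, 32]]
200 [[207, 118, 32], [207, 118, 32], [206, 117, 32], [206, 116, 31], [207, 118, 34], [207, 117, 31]]
215 [[161, 77, 20], [161, 78, 21], [160, 77, 21], [160, 76, 19], [159, 77, 21], [160, 77, 22]]
225 [[159, 77, 19], [160, 78, 22], [160, 77, 22], [160, 77, 21], [160, 77, 21], [159, 77, 22]]
hatch_front []
hatch_front [([618.4, 37.7, 2.6], 0.72)]
hatch_front [([617.9, 37.5, -0.8], 0.73)]
wedge_mid [([632.9, 51.6, 9.4], 0.81), ([333.6, -111.5, 15.6], 0.61)]
wedge_mid [([628.2, 49.4, 10.1], 0.84), ([332.0, -113.1, 15.0], 0.64), ([616.7, 40.4, 26.2], 0.44)]
wedge_mid [([628.4, 48.1, 11.2], 0.8)]
wedge_heel [([284.0, -44.5, 26.5], 0.69), ([573.7, 52.3, 21.3], 0.68)]
wedge_heel [([571.9, 54.8, 22.9], 0.92), ([282.4, -38.8, 23.2], 0.58), ([578.5, 288.7, 5.5], 0.36)]
wedge_heel [([570.0, 52.1, 14.1], 0.78)]
bolt_knob [([649.5, -136.6, 61.0], 0.59)]
bolt_knob [([654.0, -139.8, 56.8], 0.85)]
bolt_knob [([616.6, 39.0, 2.9], 0.62), ([652.5, -140.5, 61.1], 0.6)]
```

```bash
python3 - <<'E'
from h import *
p=read_camera('wrist'); s=manip.get_state(); print(s['eef_pos'],s['eef_rot'],p['position'],p['attitude'])
g=p['img'].astype(int); d=g[...,0]-g[...,2]
def pl(uv):
    z=40.
    for _ in range(20):
        X=ray(p,uv,z); z=44-(X[0]-547)*40/170
    return X
L=[];Rr=[]
for r in range(172,232,4):
    c=np.where(d[r,215:295]>60)[0]+215
    if len(c)<5: print(r,'none');continue
    a,b=pl((c.min(),r)),pl((c.max()+1,r)); L.append(a);Rr.append(b); print(r,c.min(),c.max(),g[r,c.min():c.min()+4,0],a.round(1),b.round(1))
L=np.array(L);Rr=np.array(Rr)
k=slice(2,-1)
for E in (L,Rr): print(np.polyfit(E[k,0],E[k,1],1))
# yellow stripes lower front edge of flap
yl=(g[...,0]>150)&(g[...,2]<90)&(g[...,1]>130)
for c in range(172,346,6):
    rr=np.where(yl[225:275,c])[0]
    if len(rr)>8: print(c,rr.min()+225,rr.max()+225,end=';')
E
```

```text
[543.33494879  61.69284142 218.59985098] [-3.14155084e+00 -8.69241822e-05 -3.14081694e+00] [458.64867179  61.70598659 384.45354104] [2.83526836e+00 5.10666028e-04 1.57144266e+00]
172 231 270 [112 112 112 112] [543.   33.8  44.9] [543.   75.2  44.9]
176 230 270 [188 207 207 208] [547.6  32.6  43.9] [547.5  75.3  43.9]
180 230 271 [194 207 207 207] [552.2  32.4  42.8] [552.2  76.5  42.8]
184 230 271 [194 207 207 206] [556.9  32.2  41.7] [556.8  76.6  41.7]
188 229 270 [169 200 207 207] [561.6  31.   40.6] [561.6  75.6  40.6]
192 229 270 [168 200 208 207] [566.4  30.7  39.4] [566.4  75.7  39.4]
196 229 269 [185 208 207 207] [571.3  30.5  38.3] [571.3  74.7  38.3]
200 229 269 [184 208 208 208] [576.3  30.3  37.1] [576.2  74.8  37.1]
204 229 269 [188 207 207 208] [581.3  30.1  35.9] [581.2  74.9  35.9]
208 229 268 [189 207 208 208] [586.4  29.9  34.7] [586.3  73.9  34.7]
212 229 267 [184 195 196 195] [591.5  29.6  33.5] [591.5  72.9  33.5]
216 229 267 [155 162 161 160] [596.8  29.4  32.3] [596.7  73.   32.3]
220 228 267 [168 202 208 207] [602.1  28.   31. ] [602.1  73.1  31. ]
224 228 266 [141 158 161 161] [607.5  27.8  29.8] [607.5  72.   29.8]
228 228 266 [149 160 161 160] [613.   27.5  28.5] [612.9  72.1  28.5]
[-0.07477042 73.46627323]
[-7.98007537e-02  1.20706569e+02]
220 240 253;226 241 255;232 241 256;286 241 258;292 241 258;328 241 258;334 241 258;340 241 258;
```

Call:
jog_arm(claw=[1,1,1,1,1], travel=[[-28,-9,0],[0,0,40],[0,0,55],[0,0,50],[0,0,0]], delta_rot=[[0,0,0],[0,0,4.4],[0,0,0],[0,0,0],[0,0,0]])

```text
time_s: 4.1
eef_pos: [567.2, 52.7, 68.9]
eef_rot: [-3.141, -0.01, 3.066]
contact_force: [-0.4, 0.0, -0.2]
finger_gap: 93.0
grasp_force: 0.0
```

```bash
python3 - <<'E'
from h import *
p=snap('wrist','w2.png'); s=manip.get_state(); print(s['time_s'],s['eef_pos'],s['eef_rot'],p['position'],p['attitude'])
for t in ('wedge_mid','wedge_heel'):
  print(t,[(np.round(d['xyz'],1).tolist(),round(d['conf'],2)) for d in models.landmark_of(p,t)][:3])
E
```

```text
4.15 [569.78463751  52.76845715  72.42768882] [-3.14128929 -0.00412611  3.06560264] [484.31252199  59.20757781 235.53773517] [2.84468685e+00 1.23339450e-03 1.49467799e+00]
wedge_mid []
wedge_heel [([571.9, 54.1, 17.4], 0.93)]
```

View pics/w2.png

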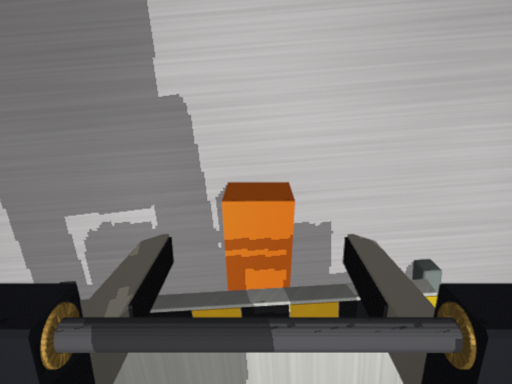

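The wedge is centred at column 258, midway between the fingers at 170 and 345, and aligned with them. I'll descend and grip.

Call:
jog_arm(claw=[1,1,1,1,1], travel=[[0,0,30],[0,0,22],[0,0,14],[0,0,0],[0,0,0]], delta_rot=[[0,0,0],[0,0,0],[0,0,0],[0,0,0],[0,0,0]])

```text
time_s: 4.88
eef_pos: [572.7, 52.8, 9.3]
eef_rot: [3.141, 0.002, 3.066]
contact_force: [0.0, 0.0, 0.4]
finger_gap: 93.1
grasp_force: 0.0
```

Call:
jog_arm(claw=[-0.3,-0.3,-0.3,-0.3,-0.3], travel=[[0,0,0],[0,0,0],[0,0,0],[0,0,0],[0,0,0]], delta_rot=[[0,0,0],[0,0,0],[0,0,0],[0,0,0],[0,0,0]], newtons=45)

```text
time_s: 5.5
eef_pos: [571.3, 52.8, 7.6]
eef_rot: [-3.142, -0.0, 3.066]
contact_force: [-0.0, -0.1, 0.2]
finger_gap: 47.4
grasp_force: 0.0
```

Call:
jog_arm(claw=[-1,-1,-1], travel=[[0,0,0],[0,0,0],[0,0,0]], delta_rot=[[0,0,0],[0,0,0],[0,0,0]], newtons=45)

```text
time_s: 5.88
eef_pos: [571.3, 52.7, 7.6]
eef_rot: [-3.142, -0.0, 3.066]
contact_force: [-0.1, -1.3, 0.7]
finger_gap: 43.6
grasp_force: 45.0
```

Gripped. Now I'll pull with small tugs.

Call:
jog_arm(claw=[-1,-1,-1,-1,-1], travel=[[4,0,0],[4,0,0],[4,0,0],[4,0,0],[0,0,0]], delta_rot=[[0,0,0],[0,0,0],[0,0,0],[0,0,0],[0,0,0]])

```text
time_s: 6.5
eef_pos: [554.6, 54.1, 7.6]
eef_rot: [-3.142, -0.001, 3.066]
contact_force: [-0.4, -0.5, -1.2]
finger_gap: 43.3
grasp_force: 45.0
```

Call:
jog_arm(claw=[-1,-1,-1,-1,-1], travel=[[4,0,0],[4,0,0],[4,0,0],[4,0,0],[0,0,0]], delta_rot=[[0,0,0],[0,0,0],[0,0,0],[0,0,0],[0,0,0]])

```text
time_s: 7.12
eef_pos: [538.7, 55.3, 7.6]
eef_rot: [-3.142, -0.001, 3.066]
contact_force: [-1.0, -0.7, -2.5]
finger_gap: 43.3
grasp_force: 45.0
```

Call:
jog_arm(claw=[-1,-1,-1,-1,-1], travel=[[4,0,0],[4,0,0],[4,0,0],[4,0,0],[0,0,0]], delta_rot=[[0,0,0],[0,0,0],[0,0,0],[0,0,0],[0,0,0]])

```text
time_s: 7.75
eef_pos: [522.7, 56.5, 7.6]
eef_rot: [-3.142, -0.001, 3.066]
contact_force: [-1.4, -0.3, -2.6]
finger_gap: 43.6
grasp_force: 45.0
```

Call:
jog_arm(claw=[-1,-1,-1,-1,-1], travel=[[0,0,0],[0,0,0],[0,0,0],[0,0,0],[0,0,0]], delta_rot=[[0,0,0],[0,0,0],[0,0,0],[0,0,0],[0,0,0]])

```text
time_s: 8.38
eef_pos: [522.7, 56.5, 7.6]
eef_rot: [-3.141, -0.002, 3.066]
contact_force: [-5.4, -0.8, 3.0]
finger_gap: 44.1
grasp_force: 45.0
```

```bash
python3 - <<'E'
from h import *
p=snap('scene','s2.png')
for t in ('flap','wedge_mid','wedge_heel'):
  print(t,[(np.round(d['xyz'],1).tolist(),round(d['conf'],2)) for d in models.landmark_of(p,t)][:3])
E
```

```text
flap [([615.1, 40.2, 16.8], 0.82)]
wedge_mid [([581.7, 53.9, 10.7], 0.79), ([331.3, -111.6, 16.7], 0.61)]
wedge_heel [([283.4, -42.7, 26.9], 0.95), ([525.6, 57.6, 18.2], 0.56)]
```

The wedge and flap follow and have come to rest part-way. Continuing.

Call:
jog_arm(claw=[-1,-1,-1,-1,-1], travel=[[4,0,0],[4,0,0],[4,0,0],[4,0,0],[0,0,0]], delta_rot=[[0,0,0],[0,0,0],[0,0,0],[0,0,0],[0,0,0]])

```text
time_s: 9.2
eef_pos: [506.8, 57.7, 7.6]
eef_rot: [-3.142, -0.001, 3.066]
contact_force: [-0.2, -1.2, -2.8]
finger_gap: 43.6
grasp_force: 45.0
```

Call:
jog_arm(claw=[-1,-1,-1,-1,-1], travel=[[0,0,0],[0,0,0],[4,0,0],[4,0,0],[4,0,0]], delta_rot=[[0,0,0],[0,0,0],[0,0,0],[0,0,0],[0,0,0]])

```text
time_s: 9.82
eef_pos: [495.7, 58.5, 7.7]
eef_rot: [3.142, 0.001, 3.066]
contact_force: [4.8, -1.2, -4.3]
finger_gap: 43.6
grasp_force: 45.0
```

Call:
jog_arm(claw=[-1,-1,-1,-1,-1], travel=[[0,0,0],[0,0,0],[0,0,0],[3,0,0],[3,0,0]], delta_rot=[[0,0,0],[0,0,0],[0,0,0],[0,0,0],[0,0,0]])

```text
time_s: 10.45
eef_pos: [489.9, 59.0, 7.7]
eef_rot: [3.142, 0.001, 3.066]
contact_force: [4.0, -0.7, -5.5]
finger_gap: 43.9
grasp_force: 45.0
```

Call:
jog_arm(claw=[-1,-1,-1,-1,-1], travel=[[3,0,0],[3,0,0],[3,0,0],[3,0,0],[3,0,0]], delta_rot=[[0,0,0],[0,0,0],[0,0,0],[0,0,0],[0,0,0]])

```text
time_s: 11.08
eef_pos: [474.6, 60.2, 7.8]
eef_rot: [3.142, 0.0, 3.066]
contact_force: [4.4, 0.5, -4.2]
finger_gap: 43.6
grasp_force: 45.0
```

Call:
jog_arm(claw=[-1,-1,-1,-1,-1], travel=[[3,0,0],[6,0,0],[8,0,0],[8,0,0],[0,0,0]], delta_rot=[[0,0,0],[0,0,0],[0,0,0],[0,0,0],[0,0,0]])

```text
time_s: 11.7
eef_pos: [448.9, 62.1, 7.6]
eef_rot: [-3.142, -0.001, 3.066]
contact_force: [0.0, 1.1, -1.5]
finger_gap: 43.6
grasp_force: 45.0
```

```bash
python3 - <<'E'
from h import *
for n in ('scene','wrist','top'):
  p=snap(n,n+'3.png')
  print(n)
  for t in ('flap','hatch_front','wedge_mid','wedge_heel','tray_in'):
    print(t,[(np.round(d['xyz'],1).tolist(),round(d['conf'],2)) for d in models.landmark_of(p,t)][:3])
  if n=='top':
    g=p['img'].astype(int); m=((g[...,0]-g[...,1]>70)&(g[...,1]<70)).astype(np.uint8); m[:, 190:]=0; m[:180]=0;m[290:]=0
    ys,xs=np.where(m); hull=cv2.convexHull(np.stack([xs,ys],1).astype(np.float32))
    poly=cv2.approxPolyDP(hull,5,True)[:,0]
    print('tray top corners',[ray(p,c,45).round(1).tolist() for c in poly], poly.tolist(), cv2.minAreaRect(hull))
E
```

```text
scene
flap [([616.8, 39.2, 3.1], 0.71)]
hatch_front [([617.8, 36.6, 0.9], 0.61)]
wedge_mid [([507.2, 59.1, 12.6], 0.85), ([330.7, -112.4, 15.7], 0.73)]
wedge_heel [([450.7, 62.5, 18.0], 0.82), ([283.1, -41.1, 27.5], 0.62), ([429.2, -367.2, -0.3], 0.34)]
tray_in [([417.1, 369.7, 5.9], 0.67)]
wrist
flap []
hatch_front []
wedge_mid [([508.2, 58.3, 10.9], 0.79)]
wedge_heel [([447.1, 62.2, 16.8], 0.87)]
tray_in []
top
flap [([619.4, 38.8, 3.3], 0.55)]
hatch_front [([617.4, 35.4, 0.5], 0.65)]
wedge_mid [([337.0, -109.8, 20.1], 0.91)]
wedge_heel [([287.0, -42.0, 26.3], 0.63)]
tray_in [([417.1, 368.7, 6.9], 0.72), ([620.4, 39.2, 2.7], 0.57)]
tray top corners [[505.7, 268.6, 45.0], [294.5, 305.8, 45.0], [328.8, 467.6, 45.0], [534.3, 431.4, 45.0]] [[161.0, 200.0], [144.0, 276.0], [86.0, 264.0], [105.0, 191.0]] ((123.71176147460938, 233.04705810546875), (60.198204040527344, 81.34892272949219), 12.52880859375)
```

View pics/scene3.png

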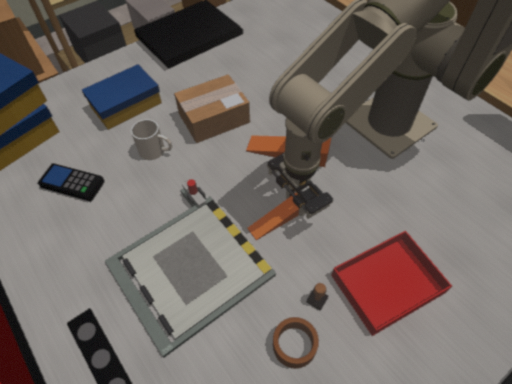

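The flap is shut (origin z about 3) and the wedge is clear of it. The tray is at about (416,369), yaw −10°. Lifting the wedge over there.

Call:
jog_arm(claw=[-1,-1,-1,-1,-1], travel=[[0,0,0],[0,0,-15],[0,0,-30],[0,0,-30],[0,0,-25]], delta_rot=[[0,0,0],[0,0,0],[0,0,0],[0,0,2.8],[0,0,2.8]], newtons=60)

```text
time_s: 13.22
eef_pos: [450.2, 62.1, 110.1]
eef_rot: [3.141, 0.002, 2.966]
contact_force: [0.3, -0.7, -2.3]
finger_gap: 43.9
grasp_force: 60.0
```

Call:
jog_arm(claw=[-1,-1,-1,-1,-1], travel=[[9,18,0],[18,37,0],[18,37,0],[20,41,0],[20,41,0]], delta_rot=[[0,0,0],[0,0,0],[0,0,0],[0,0,0],[0,0,0]])

```text
time_s: 13.85
eef_pos: [395.8, 249.5, 109.0]
eef_rot: [3.141, 0.001, 2.968]
contact_force: [1.3, 0.9, -3.1]
finger_gap: 43.5
grasp_force: 60.0
```

Call:
jog_arm(claw=[-1,-1,-1,-1,-1], travel=[[20,41,0],[20,41,0],[14,28,0],[6,13,0],[0,0,0]], delta_rot=[[0,0,0],[0,0,0],[0,0,0],[0,0,0],[0,0,0]])

```text
time_s: 14.48
eef_pos: [358.2, 379.9, 108.1]
eef_rot: [3.142, 0.0, 2.969]
contact_force: [0.2, -0.3, -3.0]
finger_gap: 43.7
grasp_force: 60.0
```

```bash
python3 - <<'E'
from h import *
for n in ('wrist','scene','top'):
  p=snap(n,n+'4.png')
  s=manip.get_state()
  print(n,s['time_s'],s['eef_pos'],s['eef_rot'],s['contact_force'],s['moment'])
  for t in ('wedge_mid','wedge_heel','tray_in'):
    print(t,[(np.round(d['xyz'],1).tolist(),round(d['conf'],2)) for d in models.landmark_of(p,t)][:3])
E
```

```text
wrist 14.525 [358.4058208  379.15649432 107.90581749] [-3.14116076e+00  2.53702033e-04  2.96837090e+00] [ 0.64152828 -0.13356407 -1.35092578] [ 0.06771201  0.07651089 -0.00595262]
wedge_mid [([417.5, 369.2, 112.2], 0.63)]
wedge_heel [([356.2, 380.7, 115.2], 0.97)]
tray_in [([356.6, 380.8, 115.1], 0.59)]
scene 14.725 [358.66612465 378.62577428 107.67087384] [-3.14128730e+00  4.67488113e-05  2.96657395e+00] [-0.43440446  0.13618552 -1.84176289] [ 0.01303862  0.08728846 -0.03983794]
wedge_mid [([418.8, 371.8, 111.5], 0.81), ([331.1, -112.7, 16.3], 0.72)]
wedge_heel [([286.4, -41.1, 24.7], 0.91), ([361.2, 378.8, 118.1], 0.8)]
tray_in [([418.3, 369.9, 5.9], 0.66)]
top 14.925 [358.44843594 379.14611859 107.63824926] [-3.14149535e+00 -1.11911994e-05  2.96708422e+00] [-0.46651463 -0.05449423 -2.55378818] [-0.01034995  0.08141295 -0.0487649 ]
wedge_mid [([333.9, -113.5, 16.5], 0.96), ([416.2, 368.8, 109.9], 0.7)]
wedge_heel [([357.4, 377.1, 117.6], 0.61), ([285.4, -41.5, 24.0], 0.57)]
tray_in [([415.3, 367.9, 5.5], 0.57)]
```

View pics/wrist4.png

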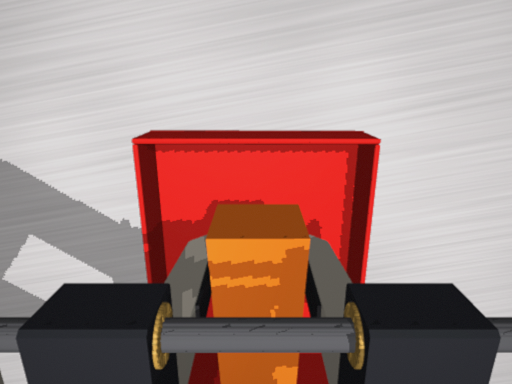

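The tray is square to the tool and the wedge is centred at columns 207–308 between the tray walls at 135 and 378. Lowering it.

Call:
jog_arm(claw=[-1,-1,-1,-1,-1], travel=[[0,0,20],[0,0,30],[0,0,22],[0,0,12],[0,0,6]], delta_rot=[[0,0,0],[0,0,0],[0,0,0],[0,0,0],[0,0,0]])

```text
time_s: 15.7
eef_pos: [358.1, 379.5, 17.2]
eef_rot: [-3.141, -0.0, 2.968]
contact_force: [0.1, 0.5, -2.1]
finger_gap: 43.3
grasp_force: 60.0
```

Call:
jog_arm(claw=[-1,-1,-1,-1,-1], travel=[[0,0,0],[0,0,2],[0,0,2],[0,0,2],[0,0,0]], delta_rot=[[0,0,0],[0,0,0],[0,0,0],[0,0,0],[0,0,0]])

```text
time_s: 16.32
eef_pos: [358.3, 379.7, 11.7]
eef_rot: [3.142, 0.0, 2.968]
contact_force: [0.7, -0.3, -3.0]
finger_gap: 43.4
grasp_force: 60.0
```

Call:
jog_arm(claw=[-1,-1,-1], travel=[[0,0,0.7],[0,0,0],[0,0,0]], delta_rot=[[0,0,0],[0,0,0],[0,0,0]])

```text
time_s: 16.7
eef_pos: [358.3, 379.7, 11.5]
eef_rot: [3.141, 0.0, 2.968]
contact_force: [-2.5, -2.6, 5.8]
finger_gap: 43.5
grasp_force: 60.0
```

Contact made (+6 N). Releasing gently at low grip.

Call:
jog_arm(claw=[-0.04,0.1,0.3,0.4,0.4], travel=[[0,0,0],[0,0,0],[0,0,0],[0,0,0],[0,0,0]], delta_rot=[[0,0,0],[0,0,0],[0,0,0],[0,0,0],[0,0,0]])

```text
time_s: 17.32
eef_pos: [358.2, 379.6, 10.9]
eef_rot: [-3.142, -0.0, 2.968]
contact_force: [0.9, 0.3, 0.1]
finger_gap: 64.6
grasp_force: 0.0
```

Call:
jog_arm(claw=[0.4,0.4,0.4,0.4,0.4], travel=[[0,0,-10],[0,0,-30],[0,0,-50],[0,0,-50],[0,0,-40]], delta_rot=[[0,0,0],[0,0,0],[0,0,0],[0,0,0],[0,0,0]])

```text
time_s: 17.95
eef_pos: [358.6, 380.0, 194.2]
eef_rot: [3.14, 0.002, 2.968]
contact_force: [0.0, 0.1, -0.3]
finger_gap: 65.1
grasp_force: 0.0
```

```bash
python3 - <<'E'
from h import *
for n in ('top','scene'):
  p=snap(n,n+'5.png')
  s=manip.get_state()
  print(n,s['time_s'],s['eef_pos'],s['eef_rot'],s['finger_gap'])
  for t in ('wedge_mid','wedge_heel','bolt_knob','hatch_front'):
    print(t,[(np.round(d['xyz'],1).tolist(),round(d['conf'],2)) for d in models.landmark_of(p,t)][:3])
  g=p['img'].astype(int)
  m=((g[...,0]-g[...,1]>80)&(g[...,1]<80)).astype(np.uint8)
  nn,l,st,ce=cv2.connectedComponentsWithStats(m)
  for i in range(1,nn):
    if 10<st[i,4]<400: print('red',st[i],ce[i].round(1),ray(p,ce[i],65).round(1))
E
```

```text
top 18.0 [360.51145693 381.71507083 200.19806144] [3.13371469 0.00635523 2.96802583] 65.196709892082
wedge_mid [([419.0, 374.1, 13.0], 0.65), ([334.0, -114.1, 18.3], 0.61)]
wedge_heel [([356.5, 377.4, 23.7], 0.69), ([281.4, -42.7, 27.4], 0.69), ([690.3, 338.8, -2.2], 0.5)]
bolt_knob [([652.7, -138.4, 63.2], 0.77)]
hatch_front [([616.4, 35.8, -1.3], 0.82)]
red [137   0   2  17  28] [137.4   6.9] [1131.9  366.5   65. ]
red [228   0   3   6  17] [229.1   2.4] [1144.9   73.1   65. ]
red [292   0   4   5  14] [293.7   1.9] [1144.  -134.7   65. ]
red [41  6  2 13 15] [41.3 11.7] [1118.4  672.    65. ]
red [ 37  44  98   6 133] [86.9 48.2] [985.2 514.8  65. ]
red [299 144   7   6  36] [301.8 146.5] [ 654.9 -139.8   65. ]
red [139 219   4   9  23] [140.5 223.2] [437.2 317.2  65. ]
red [138 230  14   5  40] [144.2 232.1] [412.6 305.4  65. ]
scene 18.25 [357.6605753  379.15823198 189.91417268] [-3.14033758e+00 -1.02820906e-03  2.96793408e+00] 65.16398615327306
wedge_mid [([329.2, -110.4, 14.9], 0.86), ([417.6, 373.2, 13.4], 0.83)]
wedge_heel [([361.3, 381.8, 21.1], 0.82), ([286.0, -40.6, 24.3], 0.56)]
bolt_knob [([651.4, -144.5, 58.8], 0.67)]
hatch_front [([617.8, 38.6, -2.0], 0.69)]
red [188 180   7   6  30] [190.9 182.5] [ 647.2 -148.2   65. ]
red [368 263  10  14  39] [372.8 269.8] [448.5 332.4  65. ]
red [366 278   8   6  21] [369.1 280.1] [474.2 345.   65. ]
```

View pics/scene5.png

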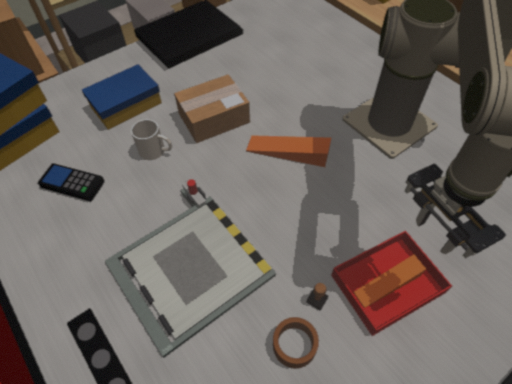

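The picture shows the wedge lying flat in the tray at (390,282), with the flap shut. Next is the bolt, with its knob at (192,186).

Call:
jog_arm(claw=[0.4,0.4,0.4,0.4,0.4], travel=[[0,0,0],[-29,-52,0],[-29,-52,0],[-29,-52,0],[-29,-52,0]], delta_rot=[[0,0,-10],[0,0,0],[0,0,0],[0,0,0],[0,0,0]])

```text
time_s: 19.08
eef_pos: [474.7, 170.0, 190.3]
eef_rot: [-3.141, -0.001, -3.14]
contact_force: [1.1, 0.5, -0.0]
finger_gap: 65.2
grasp_force: 0.0
```

Call:
jog_arm(claw=[0.4,0.4,0.4,0.4,0.4], travel=[[-29,-52,0],[-29,-52,0],[-29,-52,0],[-29,-52,0],[-29,-52,0]], delta_rot=[[0,0,0],[0,0,0],[0,0,0],[0,0,0],[0,0,0]])

```text
time_s: 19.7
eef_pos: [620.0, -89.9, 190.0]
eef_rot: [3.141, -0.001, -3.141]
contact_force: [-0.1, 0.8, -0.4]
finger_gap: 65.0
grasp_force: 0.0
```

Call:
jog_arm(claw=[0.4,0.4,0.4], travel=[[-20,-45,0],[0,0,0],[0,0,0]], delta_rot=[[0,0,0],[0,0,0],[0,0,0]])

```text
time_s: 20.08
eef_pos: [639.1, -132.8, 189.8]
eef_rot: [3.141, -0.002, -3.141]
contact_force: [1.0, 0.4, 0.2]
finger_gap: 65.0
grasp_force: 0.0
```

```bash
python3 - <<'E'
from h import *
p=snap('wrist','w6.png')
s=manip.get_state()
print(s['time_s'],s['eef_pos'],s['eef_rot'],s['finger_gap'])
for t in ('bolt_knob','hatch_front'):
    print(t,[(np.round(d['xyz'],1).tolist(),round(d['conf'],2)) for d in models.landmark_of(p,t)][:3])
g=p['img'].astype(int)
m=((g[...,0]-g[...,1]>80)&(g[...,1]<80)).astype(np.uint8)
nn,l,st,ce=cv2.connectedComponentsWithStats(m)
for i in range(1,nn):
    if st[i,4]>100: print('red',st[i],ce[i].round(1),ray(p,ce[i],65).round(1))
E
```

```text
20.125 [ 639.17545302 -132.22970371  190.24137866] [ 3.14082783e+00 -1.19186192e-03 -3.14028232e+00] 64.75981697411234
bolt_knob [([652.4, -139.0, 60.2], 0.74)]
hatch_front [([623.8, 41.8, -0.1], 0.65)]
red [239 181  27  35 556] [252.7 201.2] [ 653.7 -137.5   65. ]
```

View pics/w6.png

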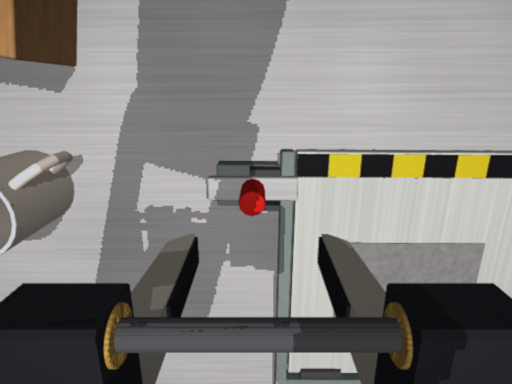

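The knob is at (252,195) and the bolt runs horizontally in the picture, so it slides along world y. I'll go down over the knob and close.

Call:
jog_arm(claw=[0.4,0.4,0.4,0.4,0.4], travel=[[-14,-6,20],[0,0,45],[0,0,45],[0,0,24],[0,0,10]], delta_rot=[[0,0,0],[0,0,0],[0,0,0],[0,0,0],[0,0,0]])

```text
time_s: 20.85
eef_pos: [652.3, -137.6, 45.1]
eef_rot: [3.141, -0.003, -3.139]
contact_force: [0.5, 1.2, -0.6]
finger_gap: 64.8
grasp_force: 0.0
```

Call:
jog_arm(claw=[-0.1,-1,-1,-1,-1], travel=[[0,0,0],[0,0,0],[0,0,0],[0,0,0],[0,0,0]], delta_rot=[[0,0,0],[0,0,0],[0,0,0],[0,0,0],[0,0,0]], newtons=15)

```text
time_s: 21.48
eef_pos: [654.0, -139.1, 47.5]
eef_rot: [3.142, 0.001, -3.141]
contact_force: [0.6, 0.7, 2.0]
finger_gap: 23.6
grasp_force: 15.0
```

Call:
jog_arm(claw=[-1,-1,-1], travel=[[0,0,0],[0,0,0],[0,0,0]], delta_rot=[[0,0,0],[0,0,0],[0,0,0]])

```text
time_s: 21.85
eef_pos: [654.0, -139.1, 47.5]
eef_rot: [-3.141, 0.001, -3.141]
contact_force: [-1.2, 1.4, 5.5]
finger_gap: 24.0
grasp_force: 15.0
```

Gripped. Sliding the bolt home.

Call:
jog_arm(claw=[-1,-1,-1,-1,-1], travel=[[0,8,0],[0,10,0],[0,10,0],[0,10,0],[0,8,0]], delta_rot=[[0,0,0],[0,0,0],[0,0,0],[0,0,0],[0,0,0]])

```text
time_s: 22.48
eef_pos: [654.2, -94.9, 47.6]
eef_rot: [-3.137, 0.002, -3.14]
contact_force: [1.9, -29.8, -1.3]
finger_gap: 24.1
grasp_force: 15.0
```

Call:
jog_arm(claw=[-1,-1,-1,-1], travel=[[0,0,0],[0,2,0],[0,1,0],[0,0,0]], delta_rot=[[0,0,0],[0,0,0],[0,0,0],[0,0,0]])

```text
time_s: 22.98
eef_pos: [654.3, -95.1, 47.5]
eef_rot: [-3.134, 0.002, 3.141]
contact_force: [1.8, -22.3, 1.6]
finger_gap: 23.6
grasp_force: 15.0
```

```bash
python3 - <<'E'
from h import *
for n in ('wrist','scene','top'):
  p=snap(n,n+'7.png')
  s=manip.get_state(); print(n,s['eef_pos'],s['contact_force'],s['moment'])
  for t in ('bolt_knob','hatch_front','flap'):
    print(t,[(np.round(d['xyz'],1).tolist(),round(d['conf'],2)) for d in models.landmark_of(p,t)][:3])
a=cv2.imread('pics/wrist7.png'); b=cv2.imread('pics/scene7.png')[140:300,90:290]
b=cv2.resize(b,None,fx=2,fy=2); c=np.zeros((384+0,800,3),np.uint8); c[:320,:400]=b; c[:300,400:]=cv2.resize(a,(400,300)); cv2.imwrite('pics/c7.png',c)
E
```

```text
wrist [654.25831219 -95.11917092  47.540062  ] [  2.40921597 -21.97582844   1.60101553] [-3.53461504 -0.33919645  0.07824821]
bolt_knob [([651.3, -96.1, 60.4], 0.89)]
hatch_front [([620.6, 39.3, -5.0], 0.66)]
flap [([614.7, 40.7, 0.7], 0.82)]
scene [654.25936577 -95.12564937  47.5214548 ] [  1.38425732 -21.28482765   0.74109029] [-3.46490513 -0.35944505  0.11403255]
bolt_knob [([651.9, -99.3, 61.3], 0.47)]
hatch_front [([620.2, 38.8, 1.4], 0.66)]
flap [([616.9, 37.9, 2.6], 0.77)]
top [654.28717336 -95.12452428  47.54821554] [  2.429574   -21.91332616   1.85686909] [-3.44424292 -0.35322189  0.13040914]
bolt_knob []
hatch_front [([617.3, 34.7, -2.3], 0.55)]
flap [([618.3, 39.4, 2.0], 0.6)]
```

View pics/c7.png

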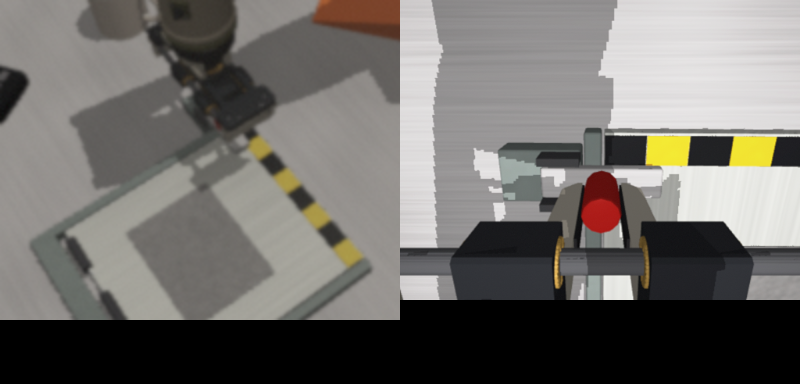

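The bolt stopped after 44 mm of travel against about 22 N. To rule out a finger catching on a guide, I'll re-grip higher and push again.

Call:
jog_arm(claw=[-1,-0.3,-0.3,-0.3,-0.3], travel=[[0,-4,0],[0,0,0],[0,0,0],[0,0,-8],[0,0,-8]], delta_rot=[[0,0,0],[0,0,0],[0,0,0],[0,0,0],[0,0,0]])

```text
time_s: 24.2
eef_pos: [653.5, -93.7, 63.3]
eef_rot: [3.141, -0.0, -3.14]
contact_force: [0.2, 0.5, -0.0]
finger_gap: 32.5
grasp_force: 0.0
```

Call:
jog_arm(claw=[-1,-1,-1,-1,-1], travel=[[0,0,0],[0,0,0],[0,0,0],[0,0,0],[0,0,0]], delta_rot=[[0,0,0],[0,0,0],[0,0,0],[0,0,0],[0,0,0]])

```text
time_s: 24.82
eef_pos: [654.6, -95.4, 64.4]
eef_rot: [-3.14, 0.002, -3.141]
contact_force: [0.2, -3.9, 5.4]
finger_gap: 23.3
grasp_force: 15.0
```

Call:
jog_arm(claw=[-1,-1,-1,-1,-1], travel=[[0,1,0],[0,1,0],[0,1,0],[0,1,0],[0,0,0]], delta_rot=[[0,0,0],[0,0,0],[0,0,0],[0,0,0],[0,0,0]])

```text
time_s: 25.45
eef_pos: [654.6, -95.1, 64.5]
eef_rot: [-3.135, 0.003, 3.141]
contact_force: [0.1, -16.7, 2.8]
finger_gap: 23.8
grasp_force: 15.0
```

It stops at the same place (y = −95.1) with a different grip, so this is the bolt's own stop. Releasing and backing off.

Call:
jog_arm(claw=[-0.3,0.2,0.2,0.2,0.2], travel=[[0,0,0],[0,0,0],[0,0,0],[0,0,-20],[0,0,-50]], delta_rot=[[0,0,0],[0,0,0],[0,0,0],[0,0,0],[0,0,0]])

```text
time_s: 26.08
eef_pos: [651.4, -89.2, 131.3]
eef_rot: [3.14, -0.006, -3.14]
contact_force: [0.6, 0.2, 0.1]
finger_gap: 55.4
grasp_force: 0.0
```

Call:
jog_arm(claw=[0.2,0.2,0.2,0.2,0.2], travel=[[0,0,-50],[30,0,-20],[40,0,0],[40,0,0],[0,0,0]], delta_rot=[[0,0,0],[0,0,0],[0,0,0],[0,0,0],[0,0,0]])

```text
time_s: 26.7
eef_pos: [541.7, -89.8, 204.1]
eef_rot: [-3.142, 0.0, -3.141]
contact_force: [0.1, -0.3, -0.5]
finger_gap: 55.7
grasp_force: 0.0
```

```bash
python3 - <<'E'
from h import *
for n in ('wrist','scene','top'):
  p=snap(n,n+'8.png')
  s=manip.get_state(); print(n,s['time_s'],s['eef_pos'],s['contact_force'])
  for t in ('bolt_knob','flap','wedge_mid','wedge_heel'):
    print(t,[(np.round(d['xyz'],1).tolist(),round(d['conf'],2)) for d in models.landmark_of(p,t)][:3])
a=cv2.imread('pics/wrist8.png'); b=cv2.imread('pics/scene8.png')
c=np.hstack([cv2.resize(a,(400,300)),cv2.resize(b,(400,300))]); d=cv2.resize(cv2.imread('pics/w6.png')[140:240,180:340],(400,250)); e=cv2.resize(a[:220],(400,250)); cv2.imwrite('pics/c8.png',np.vstack([c,np.hstack([e,d])]))
E
```

```text
wrist 26.75 [543.36560226 -90.06480178 204.5326765 ] [ 0.77308175 -0.27038864 -0.76465293]
bolt_knob [([652.9, -96.1, 61.7], 0.64)]
flap [([615.1, 38.5, 2.9], 0.93)]
wedge_mid []
wedge_heel []
scene 27.0 [544.59130706 -90.19338907 203.39785817] [ 0.19126272 -0.47357958  0.27550442]
bolt_knob [([653.1, -99.4, 60.8], 0.64)]
flap [([615.0, 36.8, 4.4], 0.85), ([689.0, 340.1, -2.6], 0.36), ([359.4, 379.3, 24.2], 0.35)]
wedge_mid [([417.7, 373.4, 15.1], 0.88), ([360.6, 381.1, 21.2], 0.68), ([331.9, -111.4, 15.2], 0.61)]
wedge_heel [([359.2, 380.9, 22.1], 0.97), ([280.6, -39.5, 25.1], 0.7)]
top 27.25 [543.8436141  -90.20929451 202.74545853] [0.26908737 0.50504648 0.59204475]
bolt_knob []
flap [([618.6, 38.4, 4.0], 0.96)]
wedge_mid [([417.8, 370.0, 13.1], 0.81)]
wedge_heel [([356.6, 379.4, 23.4], 0.66)]
```

View pics/c8.png

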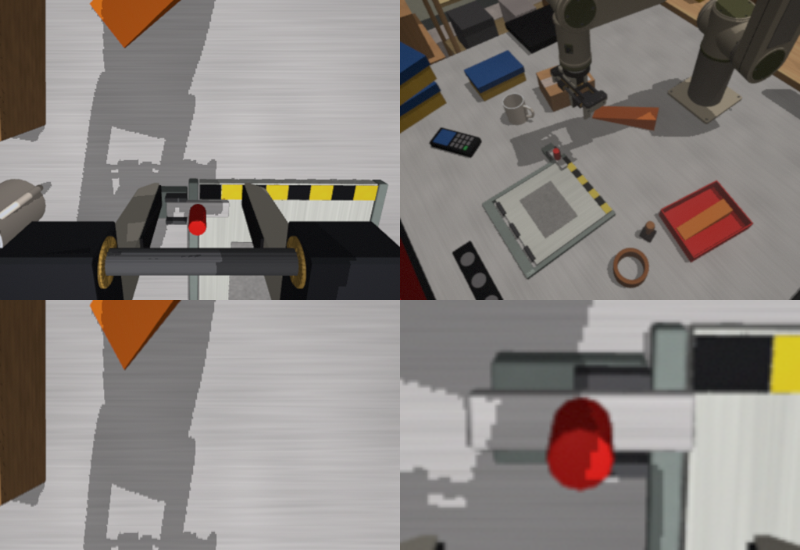

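The picture shows the flap shut, the bolt across its corner, the wedge flat in the tray and the bystanders in place. Handing in.

```bash
python3 -c "
from h import *
print(ticket.finish_job())"
```

```text
the job is handed in; nothing more can be done
None
```

I handed the job in at about 27 s, with the flap shut, the wedge flat in the red tray and the bystanders left alone; the bolt is at its stop, after only 44 mm of travel from where it stood (I take it that it started about 6 mm in).

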